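# Reset the tripped breaker under the sprung lid

### The job

The breaker in the small grey box has tripped. Press the box's thumb latch so that the lid springs fully open, push the popped-out round plunger inside all the way home, then swing the lid down and press it until the latch snaps over it. Leave the panel meter, tape roll and wire spool around the box where they are.

Things in the scene. Friction and masses are not known exactly. Their poses are not given: they have to be found in the camera images.
- breaker_box: Fixed grey plastic breaker box, base 90 (x) x 120 (y) x 45 mm high, 58 mm high with its lid shut, screwed to the worktop. Origin: centre of its underside, on the worktop. Its own -x side is the front and carries the thumb latch, its +x side carries the lid hinge, z is up. Walls are 4 mm thick; the inner deck lies 34 mm above the worktop.
- lid (a joint): Lid hinge angle in rad: about 0 shut and latched (limit -0.02), 1.5 fully open on its stop, nearly upright. A spring holds the lid against the hook with about 1.5 N at its front edge when shut, throws it open when released (about 1 s) and keeps it open; unless it is latched it springs up again.
- lid_front (a point): Point on the lid's outer (top) face, mid-width, 76 mm from the hinge axis, 18 mm from the front edge; moves with the lid, z axis = the lid's outward normal. The lid is a shell 120 mm wide, 90 mm deep; its outer face lies 12 mm off the hinge axis. Pressed down here, the lid passes the hook at about 10 to 20 N and snaps when nearly flat; it may go 1.5 mm lower than the latched height.
- lid_hinge (a point): Middle of the lid's hinge axis, which runs along the box's y, 49 mm behind the box's centre and 46 mm above the worktop. When the lid opens, its front edge goes up and back; its free edge then stands about 140 mm above the worktop. To shut it, push its outer (rear) face towards the front and then down, in an arc about this axis.
- latch (a joint): Thumb latch (rocker) angle in rad: 0 at rest, 0.28 pressed to its limit (pad 8 mm lower). It lets the lid go at about 0.15 to 0.2, needs about 1.5 N to start and 4 N at its limit, and springs back by itself. Its hook, 24 mm wide, stands in front of the middle of the lid's front edge and reaches 60 mm above the worktop; it gives way for a moment as the lid is pressed down past it.
- latch_pad (a point): Middle of the top of the black thumb pad, 24 (x) x 32 (y) mm, 79 mm in front of the box's centre and 38 mm above the worktop when at rest. Press it straight down. Axes as the box's when at rest.
- plunger (a joint): Breaker plunger travel in m: 0 fully out (tripped), 0.008 fully home. It starts 0 to 2 mm in. Stiff with friction (about 3 N), stays where it is left.
- plunger_top (a point): Middle of the top of the white round plunger, 18 mm diameter, 15 mm in front of the box's centre; its top is 50 mm above the worktop when fully out and 42 mm when home. The steel collar round it is 28 mm in diameter and its top is 37 mm above the worktop. Covered by the lid until that is open; the shut lid does not touch it.
- tape_roll: Roll of tape, 62 mm diameter, 19 mm high, lying flat behind the box (bystander). Origin: centre of its underside.
- spool: Solder wire spool, 58 mm diameter, 36 mm high, standing behind the box (bystander). Origin: centre of its underside.
- panel_meter: Black box-shaped panel meter, 87 (x) x 48 (y) x 48 mm, standing on the worktop to the right of and behind the box (bystander). Origin: centre of its underside.

How it is judged:
On the way, in this order (a step that is already met when the one before it is completed fails the run):
1. the thumb latch is pressed (value of joint latch above 0.08 rad).
2. the lid has sprung open to its stop (value of joint lid above 1.35 rad), for 0.1 s.
3. the plunger is pushed home (value of joint plunger above 0.006 m), for 0.1 s.
At the end, for the whole second after the job is handed in: The lid is shut and held by its latch (lid within 0.05 rad of shut, latch back within 0.06 rad of rest) and the plunger is home (at least 6 of its 8 mm) (value of joint lid below 0.05 rad and value of joint latch below 0.06 rad and value of joint plunger above 0.006 m); the robot touches nothing.
It fails at once if the panel meter is moved by more than 30 mm (distance of panel_meter from where it was at the start of the episode above 0.03 m).
It fails at once if the tape roll is moved by more than 30 mm (distance of tape_roll from where it was at the start of the episode above 0.03 m).
It fails at once if the spool is moved by more than 30 mm (distance of spool from where it was at the start of the episode above 0.03 m).
It also fails if it takes over 50 s, if anything falls off the work surface, if the arm or the gripper's body presses on something with over 40 N, if the wrist force passes 120 N, or if a joint passes its speed limit or range.

### The arm

A 7-joint arm with a two-finger parallel gripper is mounted at the origin on a cart in front of the work surface, level with it; the furniture and walls round the work are solid. World frame = base frame: x ahead of the robot, y to its left, z up, the work surface at z = 0. Lengths are in m, angles in rad, forces in N, time in s.
With the tool pointing down it reaches from about 0.35 to 0.9 m from the base axis. Payload 8.1 kg.
Tool frame: the origin (TCP) lies midway between the tips of the shut fingers; the grasp point (between the pads) lies 19 mm behind it; z points along the fingers, y is the line along which they close (so a half turn about z gives the same grasp; the last joint's range is limited). The gripper opens to 92 mm and grips with 3 to 60 N. Pads are 19 mm wide; open, the fingers measure 130 mm over their backs; the gripper's body (75 mm by 190 mm) begins 47 mm behind the grasp point.
Start: joints at [1.051, 0.434, 0.025, 1.573, -0.012, 1.134, -0.075], TCP at [0.253, -0.572, 0.227] pointing down, gripper open.
Joint ranges: [-2.62, 2.62], [-0.44, 2.09], [-1.27, 1.32], [0.08, 2.57], [-1.32, 4.46], [0.12, 2], [-2.74, 2.74]. Speed limits (rad/s): [2.22, 2.22, 3.01, 3.01, 3.14, 3.14, 3.14].

### API

Orientations are given as a rotation vector (axis times angle).
In Python, from cell import observe, get_image, camera_model, sign_off, recognise, silhouettes gives the robot as it stands.
- The arm moves only by the tool apply_moves, never from a script. Its argument "motion" is a list of rows, each an object of numbers: "x", "y", "z": the shift along the world's x, y, z in cm; "yaw": the turn about the world's z in degrees; "hand": the opening, from -1 (shut) to 1 (fully open), so that 0 is half open. In form: [{"x": .., "y": .., "z": .., "yaw": .., "hand": ..}, ...]. A call has 1 to 10 rows; each row is the pose to reach, as a shift and turn from the pose commanded when the call began; what a row does not reach only later rows make up. A row lasts 1/8 s, in which the tool goes at most 62.5 mm and 10.7 degrees, less where a joint would pass 70% of its speed; a pose out of reach is approached as far as the arm can. A call with a gripper value outside its range is refused whole. The fingers move at their own pace and stop on an object; "newtons" is the grip in N (left out, the last holds). Time passes only in rows, so rows that repeat a pose let the fingers close. It gives the time, the measured TCP pose, the force, the opening and the grip force at its end, in the units of the state.
- observe(): the state, without advancing time (a new reading comes with each control period).
- get_image(name): name is "scene" or "top" or "wrist"; returns the picture (400x640x3 uint8, blue, green, red); there is no depth.
- camera_model(name): a dict with "camera_matrix" (3x3 intrinsics, pixels), "T" (4x4, takes a point from camera to world coordinates). Camera axes: x right, y up, looking along -z (the intrinsics and any distortion apply to the point x, -y, -z); pixel columns grow to the right and rows downward; lengths in m; the calibration is good to about 2 mm. A picture is of the moment at which its call begins: read the wrist's pose just before it. camera_model takes no time and is no camera call; for the wrist camera it gives the pose at the moment of the call.
- sign_off(): hands the job in; it is judged then, once.
Trained networks look in the newest picture that a camera, given by its name, has taken for a name from the list of things; names that differ only in an ending like _2 or _b are one class to them, and where a whole thing is asked for, a point or a joint stands for the part that bears it (a point fixed in the world has none). Each returns a list of dicts, best first, with "p" (0 to 1); they miss things now and then, are a little off and sometimes report something else, mostly with a low value. They report only what shows in the picture. A call takes as long as a camera call.
- recognise(query, camera): "rect" ([left, top, right, bottom] in pixels, round what is visible of it).
- silhouettes(query, camera): "mask" (400x640 bool, what is visible of it) and "rect" ([left, top, right, bottom] in pixels, round what is visible of it).
The state is a dict: "clock": time; "joints": joint angles; "dq": joint speeds; "joint_efforts": joint torques, N m; "position": TCP position; "ee_rot": TCP orientation; "force": force on the tool from outside, world axes, zero at the start; "ft_torque": the same for the moment, N m; "width": opening from 0.0 (shut) to 1.0 (fully open); "gripper_force": force on a finger pad.
Only numpy, scipy, OpenCV 4.12 (cv2) and the standard library are available. Lean on these libraries where they do the work, as an engineer would, in place of code of your own. Each camera call takes 0.05 s, during which the arm holds its last target. There are 200 camera calls.

## Working session

There is one attempt and no reset: what is moved stays moved. The work goes in short steps, Python scripts to look and compute and a tool call to move; the robot and the scene stay as the last step left them, time stands still between calls to the robot, and variables do not carry over. Pictures are saved under pics/ and viewed, at most 10 in all, crops included, and the job is handed in when it is done.

Besides the shell and the picture viewer there is one more tool, called after "Emit:" as a command line: name --argument value ..., lists and objects as JSON in quotes. apply_moves: Moves the arm, as the interface text tells. Its arguments: {"type":"object","properties":{"motion":{"type":"array","items":{"type":"object","properties":{"x":{"type":"number"},"y":{"type":"number"},"z":{"type":"number"},"yaw":{"type":"number"},"hand":{"type":"number"}}}},"newtons":{"type":"number"}},"required":["motion"]}

```bash
mkdir -p pics; cat > h.py <<'E'
from cell import *
import numpy as np, cv2
def ray(cam,u,v):
    m=camera_model(cam);K=np.array(m["camera_matrix"]);T=np.array(m["T"])
    d=np.linalg.inv(K)@[u,v,1];d=T[:3,:3]@(d*[1,-1,-1]);return T[:3,3],d
def atz(cam,u,v,z):
    o,d=ray(cam,u,v);return o+d*(z-o[2])/d[2]
def proj(cam,p):
    m=camera_model(cam);K=np.array(m["camera_matrix"]);T=np.linalg.inv(np.array(m["T"]))
    q=K@((T@np.r_[p,1])[:3]*[1,-1,-1]);return q[:2]/q[2]
E
python3 - <<'E'
from h import *
s=observe();print(s["clock"],s["position"],s["ee_rot"],s["force"])
for c in("scene","top"):
    im=get_image(c);cv2.imwrite(f"pics/{c}0.png",im)
    for q in("breaker_box","latch_pad","panel_meter","tape_roll","spool"):
        r=silhouettes(q,c)[:2]
        for x in r:
            v,u=np.nonzero(x["mask"]); 
            print(c,q,round(x["p"],2),np.round(x["rect"]),u.mean().round(1),v.mean().round(1), cv2.minAreaRect(np.c_[u,v].astype(np.float32)), atz(c,u.mean(),v.mean(),.045).round(3))
E
```

```text
0.0 [ 0.25277697 -0.57104761  0.2259493 ] [-3.07217781e+00 -6.49541368e-01  7.01302983e-04] [ 0.59937777 -0.80985424  0.43427124]
scene breaker_box 0.67 [297. 203. 381. 256.] 339.1 229.6 ((339.08038330078125, 228.76705932617188), (79.05404663085938, 51.448341369628906), 1.6846843957901) [ 0.465 -0.27   0.045]
scene latch_pad 0.82 [329. 231. 346. 256.] 338.4 243.4 ((338.0, 242.5), (23.0, 18.0), 90.0) [ 0.438 -0.236  0.045]
scene panel_meter 0.73 [373. 185. 421. 227.] 395.5 206.1 ((396.3485107421875, 206.41482543945312), (32.08407974243164, 49.75035095214844), 69.14553833007812) [ 0.432 -0.408  0.045]
scene tape_roll 0.67 [351. 186. 376. 207.] 361.4 195.3 ((361.5, 195.0), (18.0, 27.0), 90.0) [ 0.509 -0.398  0.045]
scene tape_roll 0.58 [298. 202. 380. 254.] 339.3 229.7 ((339.0, 229.0), (52.0, 80.0), 90.0) [ 0.464 -0.27   0.045]
scene spool 0.78 [308. 178. 332. 206.] 318.9 192.0 ((319.1185607910156, 191.60824584960938), (21.84108543395996, 25.065027236938477), 87.39744567871094) [ 0.584 -0.351  0.045]
top breaker_box 0.9 [250. 206. 328. 285.] 289.6 245.7 ((284.2395935058594, 250.23593139
[... 489 characters left out ...]
80.] 365.5 262.8 ((366.2837829589844, 261.79730224609375), (47.18251037597656, 26.797035217285156), 9.462322235107422) [ 0.448 -0.434  0.045]
top tape_roll 0.61 [354. 201. 384. 231.] 368.8 216.6 ((368.5, 217.0), (28.0, 29.0), 90.0) [ 0.537 -0.44   0.045]
top tape_roll 0.59 [246. 250. 277. 279.] 262.0 265.3 ((262.1283874511719, 265.479736328125), (17.669641494750977, 24.06325912475586), 54.46232223510742) [ 0.438 -0.237  0.045]
top spool 0.6 [323. 169. 354. 198.] 338.1 181.4 ((338.5, 181.5), (29.0, 29.0), 90.0) [ 0.604 -0.379  0.045]
top spool 0.24 [347. 199. 383. 231.] 368.0 216.6 ((368.5, 216.99996948242188), (31.340560913085938, 29.953811645507812), 33.6900634765625) [ 0.536 -0.438  0.045]
```

```bash
python3 - <<'E'
import cv2,numpy as np
a=cv2.imread("pics/top0.png")[150:310,220:420];b=cv2.imread("pics/scene0.png")[150:290,270:445]
cv2.imwrite("pics/c0.png",np.vstack([cv2.resize(a,(400,320),interpolation=2),cv2.resize(b,(400,280) ,interpolation=2)[:280]]))
from h import *
print(camera_model("top")["T"],camera_model("wrist")["T"],observe()["position"])
E
```

```text
[[ 0.02663548  0.99353809 -0.11032959  0.47315835]
 [-0.99953881  0.02808025  0.01156177 -0.32561653]
 [ 0.01458514  0.10997075  0.99382781  0.90668167]
 [ 0.          0.          0.          1.        ]] [[ 4.04941802e-01  8.74292512e-01  2.67646671e-01  3.24999180e-01]
 [-9.14342230e-01  3.87412573e-01  1.17854927e-01 -5.40345647e-01]
 [-6.50005556e-04 -2.92445041e-01  9.56282111e-01  3.85338636e-01]
 [ 0.00000000e+00  0.00000000e+00  0.00000000e+00  1.00000000e+00]] [ 0.25302401 -0.57149791  0.2267325 ]
```

View pics/c0.png

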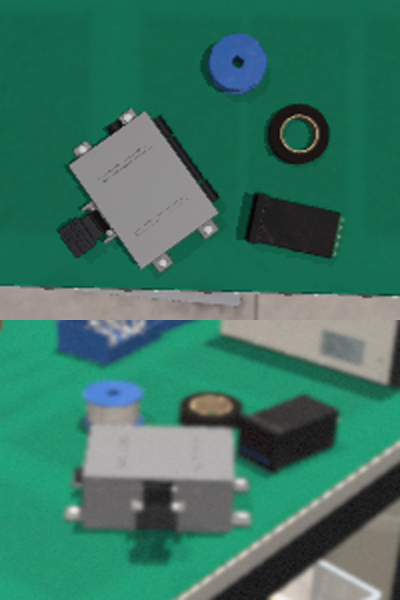

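The crops show the grey box with its pad at top-view pixel (260, 267), so the front faces world (-x, +y). The spool, tape and meter are behind the hinge, matching the networks. Next I move above the box with the wrist camera on its front side, shutting the gripper on the way.

Emit:
apply_moves --motion '[{"x":4,"y":5,"z":1,"yaw":10,"hand":-1},{"x":8,"y":10,"z":2,"yaw":20,"hand":-1},{"x":12,"y":15,"z":3,"yaw":30,"hand":-1},{"x":16,"y":20,"z":3,"yaw":40,"hand":-1},{"x":20,"y":25,"z":3,"yaw":50,"hand":-1},{"x":22,"y":28,"z":3,"yaw":60,"hand":-1},{"x":22,"y":28,"z":3,"yaw":70,"hand":-1},{"x":22,"y":28,"z":3,"yaw":80,"hand":-1},{"x":22,"y":28,"z":3,"yaw":90,"hand":-1},{"x":22,"y":28,"z":3,"yaw":100,"hand":-1}]'

```text
clock: 1.85
position: [0.473, -0.2916, 0.2568]
ee_rot: [1.47, 2.776, -0.0]
force: [0.0, -0.3, -0.3]
width: 0.012
gripper_force: 0.0
```

```bash
python3 - <<'E'
from h import *
from scipy.spatial.transform import Rotation as R
s=observe();print(s["clock"],s["position"],s["joints"],s["width"],s["force"]);X=R.from_rotvec(s["ee_rot"]).as_matrix();print(X.round(3))
im=get_image("wrist");cv2.imwrite("pics/w1.png",im)
print(np.round(camera_model("wrist")["T"],3))
for q in("breaker_box","latch_pad","lid"):
    for x in silhouettes(q,"wrist")[:2]:
        v,u=np.nonzero(x["mask"]);print(q,x["p"],x["rect"],cv2.boxPoints(cv2.minAreaRect(np.c_[u,v].astype(np.float32))).round().tolist(),u.mean(),v.mean())
E
```

```text
1.85 [ 0.47298938 -0.29156049  0.25681754] [ 0.79424434  0.33894806 -0.44915699  1.67240485  0.15783969  1.16606805
  0.90199364] 0.011908833757272622 [ 0.00201709 -0.32440631 -0.33762339]
[[-0.562  0.827  0.   ]
 [ 0.827  0.562 -0.   ]
 [-0.    -0.    -1.   ]]
[[ 0.822 -0.545 -0.166  0.427]
 [ 0.569  0.786  0.24  -0.227]
 [-0.    -0.292  0.957  0.415]
 [ 0.     0.     0.     1.   ]]
breaker_box 0.82 [268.5, 104.2, 379.4, 222.4] [[265.0, 109.0], [376.0, 103.0], [382.0, 217.0], [271.0, 223.0]] 323.8954003407155 173.82385008517886
latch_pad 0.67 [307.1, 106.0, 336.9, 142.0] [[306.0, 105.0], [334.0, 105.0], [334.0, 144.0], [306.0, 144.0]] 320.0384236453202 123.87881773399015
latch_pad 0.3 [266.7, 106.1, 377.3, 222.8] [[265.0, 108.0], [375.0, 102.0], [381.0, 218.0], [271.0, 223.0]] 323.59358349393494 173.61364924611723
lid 0.88 [271.1, 140.6, 371.5, 220.3] [[272.0, 147.0], [372.0, 139.0], [377.0, 216.0], [278.0, 224.0]] 323.87503502381617 180.58811992154665
```

View pics/w1.png

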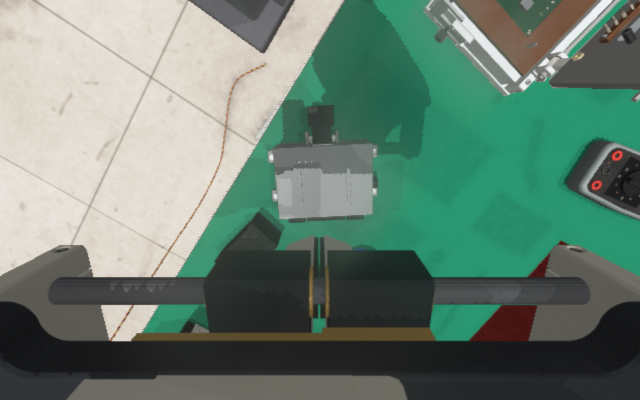

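The wrist view shows the lid, with corners near (273,148), (371,143), (373,215) and (279,220), and the pad at (320,124). I'll fit the box pose from both views.

```bash
cat > fit.py <<'E'
from h import *
from scipy.optimize import least_squares
L=[(-.045,-.06,.058),(-.045,.06,.058),(.045,.06,.058),(.045,-.06,.058)];P=(-.079,0,.038)
def quad(m):
    c,_=cv2.findContours(m.astype(np.uint8),0,2);c=cv2.convexHull(max(c,key=cv2.contourArea))
    return cv2.approxPolyN(c,4)[0].astype(float)
obs=[]
px={"wrist":[(273,148),(371,143),(373,215),(279,220)],"top":[(290,283.5),(255,233.5),(294,205),(328.5,256)]}
for cam in px:
    get_image(cam)
    q=quad(silhouettes("lid",cam)[0]["mask"]);print(cam,q.tolist())
    x=silhouettes("latch_pad",cam)[0]["mask"];v,u=np.nonzero(x)
    print(u.mean(),v.mean())
    for b,p in zip(L,px[cam]): obs.append((cam,b,q[np.argmin(np.linalg.norm(q-p,axis=1))]*.5+.5*np.array(p)))
    obs.append((cam,P,(320.,119.) if cam=="wrist" else (260.,267.)))
def w(t,b,dz=0):
    c,s=np.cos(t[2]),np.sin(t[2]);return np.array([t[0]+c*b[0]-s*b[1],t[1]+s*b[0]+c*b[1],b[2]+dz])
for cams in(("wrist",),("top",),("wrist","top")):
  for n in (3,4):
    f=lambda t:np.concatenate([proj(c,w(t,b,t[3] if n==4 else 0))-p for c,b,p in obs if c in cams])
    r=least_squares(f,[.476,-.288,-.95,0][:n],loss="soft_l1");print(cams,r.x.round(4),np.degrees(r.x[2]).round(1),f(r.x).reshape(-1,2).round(1).tolist())
E
python3 fit.py
```

```text
wrist [[372.0, 224.0], [279.0, 218.0], [271.0, 146.0], [372.0, 141.0]]
320.0890336590662 123.61020629750271Traceback (most recent call last):
  File "fit.py", line 11, in <module>
    q=quad(silhouettes("lid",cam)[0]["mask"]);print(cam,q.tolist())
           ~~~~~~~~~~~~~~~~~~~~~~^^^
IndexError: list index out of range
```

```bash
sed -i 's/    q=quad.*/    r=silhouettes("lid",cam); q=quad(r[0]["mask"]) if r else np.array(px[cam],float)/' fit.py; python3 fit.py; python3 - <<'E'
import cv2
a=cv2.imread("pics/w1.png")[90:240,250:400];cv2.imwrite("pics/c1.png",cv2.resize(a,(600,600),interpolation=cv2.INTER_CUBIC))
E
```

```text
320.05974842767296 123.48008385744235Traceback (most recent call last):
  File "fit.py", line 12, in <module>
    x=silhouettes("latch_pad",cam)[0]["mask"];v,u=np.nonzero(x)
      ~~~~~~~~~~~~~~~~~~~~~~~~~~~~^^^
IndexError: list index out of range
```

View pics/c1.png

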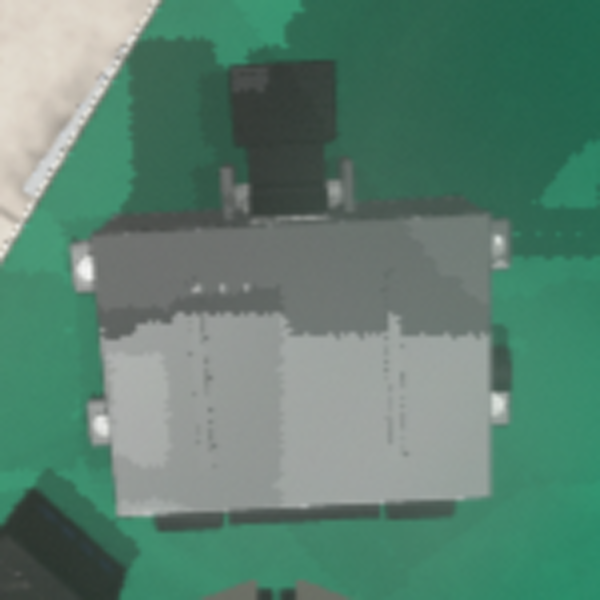

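The close crop gives lid corners (273,148), (372.5,143.5), (372.5,214), (279,219) and pad-top centre (320.7,116). The arm now blocks the top camera, so I'll use its first picture's pixels.

```bash
python3 - <<'E'
s=open("fit.py").read()
a=s.index("px={");b=s.index("def w(")
s=s[:a]+'''px={"wrist":[(273,148.2),(372.5,143.5),(372.5,214.2),(279.2,219.2),(320.7,116)],"top":[(290,283.5),(255,233.5),(294,205),(328.5,256),(260,267)]}
obs=[(c,b,np.array(p)) for c in px for b,p in zip(L+[P],px[c])]
'''+s[b:]
open("fit.py","w").write(s)
E
python3 fit.py
```

```text
('wrist',) [ 0.4812 -0.2931 -0.9283] -53.2 [[-0.8, 0.2], [0.4, -0.3], [0.3, 0.5], [-0.2, -0.0], [0.2, -0.2]]
('wrist',) [ 0.4815 -0.2934 -0.9284 -0.0026] -53.2 [[-0.4, 0.3], [0.1, -0.2], [-0.0, 0.1], [0.1, -0.4], [0.2, 0.1]]
('top',) [ 0.48   -0.2934 -0.9343] -53.5 [[0.6, 0.6], [-0.4, -2.1], [-0.2, -0.6], [1.4, 0.3], [-1.2, 0.6]]
('top',) [ 0.4797 -0.2921 -0.9316 -0.0227] -53.4 [[0.5, -0.2], [0.3, -1.4], [-0.6, 0.7], [0.2, 0.2], [-0.6, 0.3]]
('wrist', 'top') [ 0.4809 -0.2932 -0.9304] -53.3 [[-1.0, 0.0], [0.2, -0.3], [-0.0, 0.5], [-0.6, -0.2], [0.1, -0.3], [0.7, 0.1], [-0.5, -2.4], [-0.5, -1.1], [1.3, -0.3], [-1.3, 0.3]]
('wrist', 'top') [ 0.4811 -0.2934 -0.9304 -0.0026] -53.3 [[-0.6, -0.0], [-0.1, -0.3], [-0.3, 0.0], [-0.3, -0.6], [0.1, -0.0], [0.8, -0.1], [-0.3, -2.4], [-0.4, -1.0], [1.4, -0.4], [-1.0, 0.1]]
```

Emit:
apply_moves --motion '[{"x":-4.2,"y":6.5,"z":0,"yaw":2.5,"hand":-1},{"x":-4.2,"y":6.5,"z":-5,"yaw":2.5,"hand":-1},{"x":-4.2,"y":6.5,"z":-10,"yaw":2.5,"hand":-1},{"x":-4.2,"y":6.5,"z":-15,"yaw":2.5,"hand":-1},{"x":-4.2,"y":6.5,"z":-19,"yaw":2.5,"hand":-1},{"x":-4.2,"y":6.5,"z":-20.5,"yaw":2.5,"hand":-1},{"x":-4.2,"y":6.5,"z":-21.3,"yaw":2.5,"hand":-1},{"x":-4.2,"y":6.5,"z":-21.8,"yaw":2.5,"hand":-1},{"x":-4.2,"y":6.5,"z":-22.2,"yaw":2.5,"hand":-1},{"x":-4.2,"y":6.5,"z":-22.2,"yaw":2.5,"hand":-1}]'

```text
clock: 3.85
position: [0.4314, -0.2264, 0.0352]
ee_rot: [1.416, 2.803, 0.0]
force: [-0.9, 1.7, 2.2]
width: 0.003
gripper_force: 1.4
```

Emit:
apply_moves --motion '[{"z":-0.2},{"z":-0.4},{"z":-0.5},{"z":-0.5}]'

```text
schema error: expected keys x, y, z, yaw, hand
```

```bash
python3 - <<'E'
from h import *
im=get_image("scene");cv2.imwrite("pics/s2.png",cv2.resize(im[130:290,240:460],(770,560)))
E
```

```text
(no output)
```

View pics/s2.png

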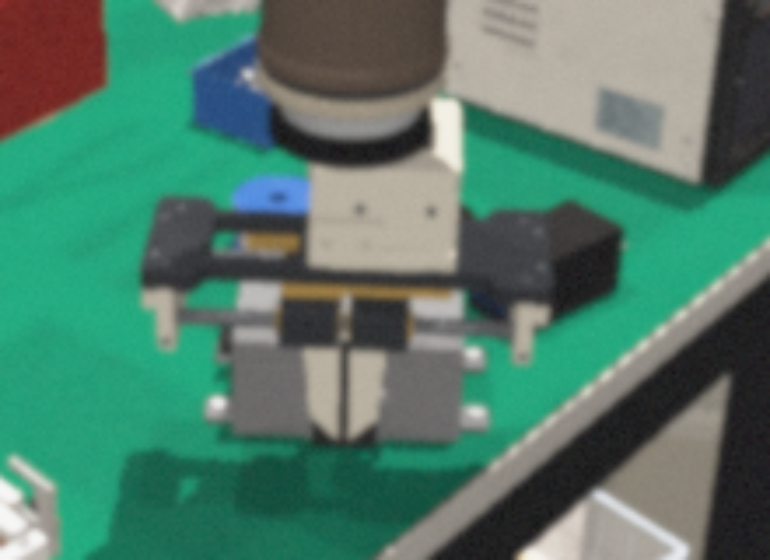

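The fingers rest on the pad, at about (345,430) in this crop, and the lid is still shut. I'll press on.

Emit:
apply_moves --motion '[{"x":0,"y":0,"z":-0.2,"yaw":0,"hand":-1},{"x":0,"y":0,"z":-0.4,"yaw":0,"hand":-1},{"x":0,"y":0,"z":-0.5,"yaw":0,"hand":-1},{"x":0,"y":0,"z":-0.5,"yaw":0,"hand":-1}]'

```text
clock: 4.4
position: [0.4314, -0.2262, 0.0313]
ee_rot: [1.416, 2.803, -0.001]
force: [-7.2, 6.2, 28.7]
width: 0.003
gripper_force: 15.2
```

Emit:
apply_moves --motion '[{"x":-0.3,"y":0.4,"z":1,"yaw":0,"hand":-1},{"x":-1.2,"y":1.6,"z":5,"yaw":0,"hand":-1},{"x":-1.2,"y":1.6,"z":10,"yaw":0,"hand":-1},{"x":-1.2,"y":1.6,"z":16,"yaw":0,"hand":-1},{"x":0,"y":0,"z":20,"yaw":0,"hand":-1},{"x":0,"y":0,"z":21,"yaw":0,"hand":-1},{"x":0,"y":0,"z":21,"yaw":0,"hand":-1}]'

```text
clock: 5.28
position: [0.4308, -0.2266, 0.2396]
ee_rot: [1.418, 2.803, -0.0]
force: [0.1, 0.0, -1.0]
width: 0.004
gripper_force: 0.0
```

```bash
python3 - <<'E'
from h import *
print(observe()["position"])
im=get_image("wrist")
for q in("plunger_top","plunger","lid"):
    for x in silhouettes(q,"wrist")[:2]:
        v,u=np.nonzero(x["mask"]);print(q,x["p"],x["rect"],u.mean(),v.mean(),atz("wrist",u.mean(),v.mean(),.048))
c,s=np.cos(-.9304),np.sin(-.9304);p=np.array([.481-.015*c,-.2932-.015*s,.048]);print(p,proj("wrist",p))
i2=get_image("scene")[130:290,240:460]
cv2.imwrite("pics/w3.png",np.vstack([im[60:310,120:520],cv2.resize(i2,(400,290))]))
E
```

```text
[ 0.43080078 -0.2265755   0.2396447 ]
plunger_top 0.66 [315.1, 221.3, 327.8, 241.1] 319.37888198757764 229.57142857142858 [ 0.46791465 -0.27786258  0.048     ]
plunger_top 0.51 [304.7, 172.6, 335.6, 206.2] 318.38706256627785 189.237539766702 [ 0.43570978 -0.23626528  0.048     ]
plunger 0.57 [319.1, 225.2, 326.8, 235.6] 319.63120567375887 229.27659574468086 [ 0.46784531 -0.27719497  0.048     ]
lid 0.45 [311.5, 313.3, 321.2, 325.1] 318.45299145299145 322.53846153846155 [ 0.55008131 -0.39106543  0.048     ]
[ 0.4720373  -0.28117211  0.048     ] [320.34008428 233.36159871]
```

View pics/w3.png

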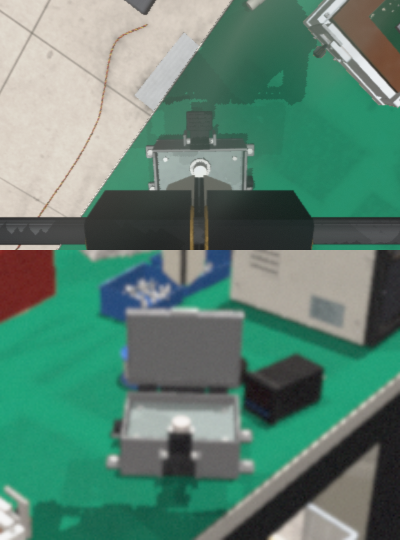

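The scene view shows the lid upright and fully open, with the white plunger at about (180,425) in the combined picture. It's in line with the predicted position.

Emit:
apply_moves --motion '[{"x":2,"y":-2.7,"z":-3,"yaw":0,"hand":-1},{"x":4.1,"y":-5.5,"z":-7,"yaw":0,"hand":-1},{"x":4.1,"y":-5.5,"z":-12,"yaw":0,"hand":-1},{"x":4.1,"y":-5.5,"z":-16,"yaw":0,"hand":-1},{"x":4.1,"y":-5.5,"z":-18,"yaw":0,"hand":-1},{"x":4.1,"y":-5.5,"z":-18.8,"yaw":0,"hand":-1},{"x":4.1,"y":-5.5,"z":-19.3,"yaw":0,"hand":-1},{"x":4.1,"y":-5.5,"z":-19.7,"yaw":0,"hand":-1},{"x":4.1,"y":-5.5,"z":-19.8,"yaw":0,"hand":-1},{"x":4.1,"y":-5.5,"z":-19.8,"yaw":0,"hand":-1}]'

```text
clock: 6.78
position: [0.4723, -0.2815, 0.0423]
ee_rot: [1.417, 2.803, -0.0]
force: [-1.6, 1.3, 4.1]
width: 0.009
gripper_force: 2.0
```

Emit:
apply_moves --motion '[{"x":0,"y":0,"z":-0.1,"yaw":0,"hand":-1},{"x":0,"y":0,"z":-0.2,"yaw":0,"hand":-1},{"x":0,"y":0,"z":-0.2,"yaw":0,"hand":-1}]'

```text
clock: 7.15
position: [0.4724, -0.2816, 0.042]
ee_rot: [1.416, 2.802, -0.001]
force: [-7.6, 4.0, 26.9]
width: 0.004
gripper_force: 13.5
```

Emit:
apply_moves --motion '[{"x":0,"y":0,"z":5,"yaw":0,"hand":-1},{"x":0,"y":0,"z":10,"yaw":0,"hand":-1},{"x":0,"y":0,"z":15,"yaw":0,"hand":-1},{"x":1,"y":-1.3,"z":18,"yaw":0,"hand":-1},{"x":3.6,"y":-4.8,"z":18,"yaw":0,"hand":-1},{"x":6,"y":-8,"z":18,"yaw":0,"hand":-1},{"x":6,"y":-8,"z":18,"yaw":0,"hand":-1}]'

```text
clock: 8.02
position: [0.5327, -0.3643, 0.2192]
ee_rot: [1.421, 2.801, -0.001]
force: [-0.1, 1.2, 0.3]
width: 0.004
gripper_force: 0.0
```

```bash
python3 - <<'E'
from h import *
s=observe();print(s["position"],s["clock"])
im=get_image("wrist")
i2=get_image("scene")[130:290,240:460]
cv2.imwrite("pics/w4.png",np.vstack([im[60:310,120:520],cv2.resize(i2,(400,290))]))
c,sn=np.cos(-.9304),np.sin(-.9304)
r0=None
for th in np.r_[1.5:0:8j,.1,.05,0]:
    r=76+(1.5-th)/1.5*6
    bx=49-r*np.cos(th)+12*np.sin(th)+9.5;z=46+r*np.sin(th)+12*np.cos(th)
    p=np.array([.481+c*bx/1e3,-.2932+sn*bx/1e3,z/1e3]);print(round(th,2),round(bx,1),((p-s["position"])*100).round(2))
E
```

```text
[ 0.53265583 -0.36431816  0.21922234] 8.025
1.5 65.1 [-1.28  1.89 -9.66]
1.29 48.4 [-2.27  3.23 -9.61]
1.07 31.8 [-3.26  4.56 -9.93]
0.86 16.1 [ -4.2    5.82 -10.6 ]
0.64 2.1 [ -5.04   6.94 -11.6 ]
0.43 -9.5 [ -5.74   7.88 -12.89]
0.21 -18.2 [ -6.26   8.57 -14.42]
0.0 -23.5 [ -6.57   9.   -16.12]
0.1 -21.5 [ -6.45   8.84 -15.31]
0.05 -22.6 [ -6.52   8.92 -15.71]
0.0 -23.5 [ -6.57   9.   -16.12]
```

View pics/w4.png

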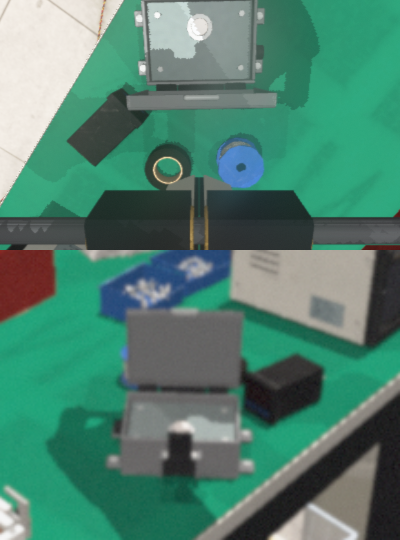

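The lid stands upright with the fingers behind and above it, clear of the tape and spool. The plunger looks seated flush. Next I drop behind the lid and sweep it over in an arc.

Emit:
apply_moves --motion '[{"x":0,"y":0,"z":-5,"yaw":0,"hand":-1},{"x":0,"y":0,"z":-9.6,"yaw":0,"hand":-1},{"x":-0.3,"y":0.4,"z":-9.7,"yaw":0,"hand":-1},{"x":-1.2,"y":1.6,"z":-9.7,"yaw":0,"hand":-1},{"x":-2.2,"y":3.0,"z":-9.7,"yaw":0,"hand":-1},{"x":-3.2,"y":4.3,"z":-10,"yaw":0,"hand":-1},{"x":-4.1,"y":5.5,"z":-10.6,"yaw":0,"hand":-1},{"x":-5,"y":6.7,"z":-11.6,"yaw":0,"hand":-1},{"x":-5.7,"y":7.6,"z":-12.9,"yaw":0,"hand":-1},{"x":-5.7,"y":7.6,"z":-12.9,"yaw":0,"hand":-1}]'

```text
clock: 9.38
position: [0.4752, -0.2846, 0.0927]
ee_rot: [1.414, 2.803, -0.0]
force: [0.3, 0.0, 1.5]
width: 0.002
gripper_force: 0.6
```

Emit:
apply_moves --motion '[{"x":-0.5,"y":0.7,"z":-1.5,"yaw":0,"hand":-1},{"x":-0.7,"y":1.0,"z":-2.4,"yaw":0,"hand":-1},{"x":-0.8,"y":1.1,"z":-2.9,"yaw":0,"hand":-1},{"x":-0.8,"y":1.1,"z":-3.2,"yaw":0,"hand":-1},{"x":-0.8,"y":1.1,"z":-3.3,"yaw":0,"hand":-1},{"x":-0.8,"y":1.1,"z":-3.3,"yaw":0,"hand":-1}]'

```text
clock: 10.12
position: [0.4675, -0.2747, 0.0582]
ee_rot: [1.417, 2.803, 0.0]
force: [0.6, -0.0, 1.3]
width: 0.004
gripper_force: 0.8
```

Emit:
apply_moves --motion '[{"x":0,"y":0,"z":-0.1,"yaw":0,"hand":-1},{"x":0,"y":0,"z":-0.15,"yaw":0,"hand":-1},{"x":0,"y":0,"z":-0.2,"yaw":0,"hand":-1},{"x":0,"y":0,"z":-0.2,"yaw":0,"hand":-1}]'

```text
clock: 10.62
position: [0.4674, -0.2745, 0.0567]
ee_rot: [1.417, 2.803, -0.0]
force: [-2.8, 1.4, 15.2]
width: 0.003
gripper_force: 7.4
```

Emit:
apply_moves --motion '[{"x":0,"y":0,"z":-0.1,"yaw":0,"hand":-1},{"x":0,"y":0,"z":-0.1,"yaw":0,"hand":-1}]'

```text
clock: 10.88
position: [0.4675, -0.2745, 0.0565]
ee_rot: [1.416, 2.803, -0.001]
force: [-5.2, 2.7, 24.6]
width: 0.008
gripper_force: 12.6
```

Pressing harder barely lowers the lid, so it has reached its stop. I'll retreat and check.

Emit:
apply_moves --motion '[{"x":0,"y":0,"z":1,"yaw":0,"hand":-1},{"x":0,"y":0,"z":5,"yaw":0,"hand":-1},{"x":0,"y":0,"z":10,"yaw":0,"hand":-1},{"x":0,"y":0,"z":15,"yaw":0,"hand":-1},{"x":1,"y":-1,"z":20,"yaw":0,"hand":-1},{"x":1,"y":-1,"z":20,"yaw":0,"hand":-1},{"x":1,"y":-1,"z":20,"yaw":0,"hand":-1},{"x":1,"y":-1,"z":20,"yaw":0,"hand":-1}]'

```text
clock: 11.88
position: [0.4759, -0.284, 0.2531]
ee_rot: [-1.415, -2.801, -0.0]
force: [-0.1, 0.4, 0.1]
width: 0.006
gripper_force: 0.0
```

```bash
python3 - <<'E'
from h import *
s=observe();print(s["position"],s["clock"],s["force"])
im=get_image("wrist")
i2=get_image("scene")[130:290,240:460]
cv2.imwrite("pics/w5.png",np.vstack([im[60:310,120:520],cv2.resize(i2,(400,290))]))
E
```

```text
[ 0.47592867 -0.28401049  0.2531322 ] 11.875 [-0.08707617  0.42871297  0.07631333]
```

View pics/w5.png

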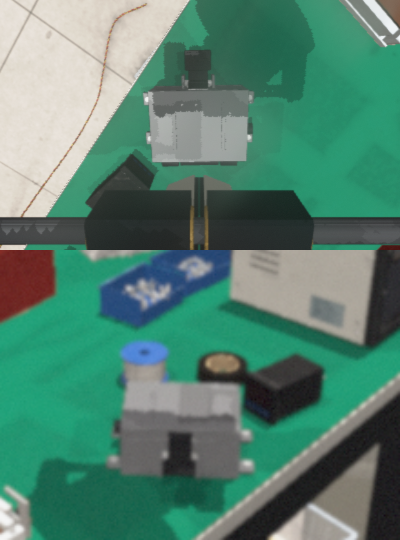

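The lid is shut and has stayed down for about 1 s with the hook over it. The bystanders haven't moved and the robot is clear, so I'm handing it in.

```bash
python3 -c "
from cell import sign_off;print(sign_off())"
```

```text
the job is handed in; nothing more can be done
None
```

I handed the job in at about 12 s on the robot's clock. The latch was pressed, the lid sprang open, the plunger went in to its stop and the lid is shut and latched. The meter, tape roll and spool look unmoved in the last picture; `sign_off` returned no verdict.

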